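# Close a loaded carton and weigh its flaps down with the tape roll

### The job

The carton with the plaster mould in it is ready to be taped up. Fold its two short end flaps in first, then fold both long flaps down over them. The creases are springy, so then lift the roll of packing tape off its post and lower it, lying flat, onto the middle of the closed top so that it holds all four flaps down, and let go; leave the loose tools lying where they are.

Things in the scene. Friction and masses are not known exactly. Their poses are not given: they have to be found in the camera images.
- carton: Open brown corrugated shipping carton, outside 170 mm (its x) by 130 mm (its y), end walls 110 mm high, long walls 114.5 mm, board 4 mm thick. Origin: centre of its underside on the table; x points away from the robot (within 0.3 rad), z up. It is full of a plaster mould (top 86 mm above the table), so heavy that it does not shift.
- end_near (a joint): Angle of the short end flap on the -x wall (nearest the robot), rad: 0 = folded flat inward, 1.57 upright, 3.14 level outward, more = drooping. 120 mm along its hinge, reaches 63.5 mm from it, 4 mm thick. Starts splayed outward (1.7 to 2.1). Springy crease: moves under about 1 N at the edge, stays put while open; folded flat and let go it rises again to about 0.4.
- end_far (a joint): The same for the short end flap on the carton's +x wall (farthest from the robot).
- long_right (a joint): Angle of the long flap on the -y wall (right, seen from the robot), same meaning. 170 mm along its hinge, reaches 63.5 mm, 4 mm thick. Starts drooping outward (3.49 to 3.70). The board is slippery (friction about 0.3), so scoop it from below its free edge with a tool leaning outward, 1 to 2 N; folded and let go it rises to about 0.5 unless weighed down.
- long_left (a joint): The same for the long flap on the carton's +y wall (left). Closed, the long flaps lie on top of the end flaps; boards cannot pass through one another.
- end_near_hinge (a point): Middle of the hinge line of the near end flap (line along carton y), 112 mm above the table, in the mid-plane of the board.
- end_far_hinge (a point): Middle of the hinge line of the far end flap (line along carton y), 112 mm above the table.
- long_right_hinge (a point): Middle of the hinge line of the right long flap (line along carton x), 116.5 mm above the table.
- long_left_hinge (a point): Middle of the hinge line of the left long flap (line along carton x), 116.5 mm above the table.
- carton_top (a point): Centre of the carton's closed top face, 118.5 mm above the table, on the seam (along carton x) where the two long flaps meet.
- tape_roll: Roll of brown paper packing tape, a ring 104 mm outside and 76 mm inside diameter (wall 14 mm), 48 mm high, about 0.22 kg, lying flat round the post. Origin: centre of its lower face; z along its axis.
- tape_stand: Fixed wooden tape stand, left of the carton: round base 112 mm across and 14 mm high with an upright dowel 16 mm thick in its middle, its top 85 mm above the table. Origin: centre of its underside; the roll lies on the base round the dowel.
- mallet: Wooden mallet, 215 x 68 x 68 mm, lying left of the carton; leave it.
- sanding_block: Cork sanding block, 66 x 110 x 31 mm, lying in front of the carton; leave it.
- wedge_3: Wooden wedge, 32 x 90 x 22 mm, lying in front to the right; leave it.

How it is judged (in metres and radians):
On the way, in this order (a step that is already met when the one before it is completed fails the run):
1. both short end flaps are folded in while both long flaps are still open (value of joint each of end_near, end_far below 0.6 rad and value of joint each of long_right, long_left above 1.4 rad), for 0.2 s.
2. both long flaps are folded over the end flaps (value of joint each of end_near, end_far below 0.6 rad and value of joint each of long_right, long_left below 0.8 rad), for 0.2 s.
3. the tape roll is lowered onto the folded flaps while the gripper still holds it (contact force between tape_roll and carton above 0.2 N and contact force between the fingers and tape_roll above 1 N and z of tape_roll in the frame of carton_top below 0.02 m and angle between tape_roll's own z axis and vertical below 0.35 rad), for 0.1 s.
At the end, for the whole second after the job is handed in: All four flaps are flat (each within 0.12 rad of closed), the end flaps under the long flaps; the tape roll is released and at rest, flat (within 0.1 rad) on the closed top, its centre within 30 mm of the middle of the top (value of joint each of end_near, end_far, long_right, long_left below 0.12 rad and horizontal distance between tape_roll and carton_top below 0.03 m and angle between tape_roll's own z axis and vertical below 0.1 rad and z of tape_roll in the frame of carton_top between -0.01 and 0.01 m and linear speed of tape_roll below 0.02 m/s and contact force between the fingers and tape_roll below 0.05 N); the robot touches nothing.
It fails at once if a loose tool (mallet, sanding block or wedge) is shifted by more than 40 mm (distance of any of mallet, sanding_block, wedge_3 from where it was at the start of the episode above 0.04 m).
It also fails if it takes over 69 s, if anything falls off the work surface, if the arm or the gripper's body presses on something with over 40 N, if the wrist force passes 120 N, or if a joint passes its speed limit or range.

### The arm

A 6-joint arm with a two-finger parallel gripper is mounted at the origin on a cart in front of the work surface, level with it; the furniture and walls round the work are solid. World frame = base frame: x ahead of the robot, y to its left, z up, the work surface at z = 0. Lengths are in m, angles in degrees, forces in N, time in s.
With the tool pointing down it reaches from about 0.35 to 0.875 m from the base axis. Payload 4.2 kg.
Tool frame: the origin (TCP) lies between the finger pads; the fingertips stand 14 mm ahead of it and the grasp point (between the pads) lies 5 mm behind it; z points along the fingers, y is the line along which they close (so a half turn about z gives the same grasp; the last joint's range is limited). The gripper opens to 87 mm and grips with 3 to 60 N. Pads are 19 mm wide; open, the fingers measure 117 mm over their backs; the gripper's body (75 mm by 190 mm) begins 51 mm behind the grasp point.
Start: joints at [83.056, 22.042, 0.453, 0, -68.411, -14.817], TCP at [0.232, 0.58, 0.209] pointing down, gripper open.
Joint ranges: [-179.83, 179.83], [-69.29, 118.12], [-61.27, 80.66], [-181.25, 117.63], [-171.15, -9.14], [-177.46, 177.46]. Speed limits (degrees/s): [159.86, 159.86, 180, 180, 180, 180].

### API

Orientations are given as a 3x3 rotation matrix whose columns are the frame's x, y, z axes.
In Python, from station import * gives the robot as it stands. The module is installed in compiled form; this text tells all that it offers.
- The arm moves only by the tool play_rows, never from a script. Its argument "steps" is a list of rows, each an object of numbers: "ax", "ay", "az": the turn, a rotation vector about the tool's x, y, z in degrees; "dx", "dy", "dz": the shift along the tool's x, y, z in mm; "claw": the finger opening in mm, from 0 to 87. A call has 1 to 20 rows; each row shifts and turns the commanded pose from where the row before left it, along the tool's axes as they then stand; what a row does not reach is not made up. A row lasts 1/10 s, in which the tool goes at most 50 mm and 8.59 degrees, less where a joint would pass 70% of its speed; a pose out of reach is approached as far as the arm can. A call with a gripper value outside its range is refused whole. The fingers move at their own pace and stop on an object; the grip force is fixed at half the most. Time passes only in rows, so rows that do not move let the fingers close. It gives the time, the measured TCP pose, the force, the opening and the grip force at its end, in the units of the state.
- sense(): the state, without advancing time (a new reading comes with each control period).
- capture(name): name is "side" or "top" or "wrist"; returns a dict with "frame" (420x560x3 uint8, blue, green, red), "range_z" (420x560 float32, m along the optical axis (not along the pixel's ray), 0 where there is no reading), "fx", "fy", "cx", "cy" (pixels), "xyz" and "rotation" of the camera in the world. Camera axes: x right, y down, z forward; pixel columns grow to the right and rows downward; lengths in m; the calibration is good to about 2 mm. A picture is of the moment at which its call begins.
- finish_job(): hands the job in; it is judged then, once.
The state is a dict: "time_s": time; "joints": joint angles; "joint_velocities": joint speeds; "effort": joint torques, N m; "tcp_pos": TCP position; "ee_rot": TCP orientation; "wrist_force": force on the tool from outside, world axes, zero at the start; "moment": the same for the moment, N m; "gripper_width": opening from 0.0 (shut) to 1.0 (fully open); "gripper_force": force on a finger pad.
Only numpy, scipy, OpenCV 4.12 (cv2) and the standard library are available. Lean on these libraries where they do the work, as an engineer would, in place of code of your own. Each camera call takes 0.05 s, during which the arm holds its last target. There are 200 camera calls.

## Working session

There is one attempt and no reset: what is moved stays moved. The work goes in short steps, Python scripts to look and compute and a tool call to move; the robot and the scene stay as the last step left them, time stands still between calls to the robot, and variables do not carry over. Pictures are saved under pics/ and viewed, at most 10 in all, crops included, and the job is handed in when it is done.

Besides the shell and the picture viewer there is one more tool, called after ">>>" by a JSON object that holds its "api" and its "payload". play_rows: Moves the arm, as the interface text tells. Its arguments: {"type":"object","properties":{"steps":{"type":"array"}},"required":["steps"]}

```bash
mkdir -p pics
cat > h.py <<'E'
from station import *
import numpy as np, cv2
def cloud(c):
    v,u=np.mgrid[0:420,0:560]; z=c["range_z"]
    P=np.stack([(u-c["cx"])/c["fx"]*z,(v-c["cy"])/c["fy"]*z,z],-1)
    W=P@np.array(c["rotation"]).T+np.array(c["xyz"]); W[z==0]=np.nan
    return W
E
python3 - <<'E'
from h import *
ims=[]
for n in("top","side"):
    c=capture(n); W=cloud(c); np.save(n+".npy",W); ims.append(c["frame"]); cv2.imwrite(f"pics/{n}0.png",c["frame"])
    print(n,c["xyz"],np.round(c["rotation"],2).tolist(),c["fx"])
s=sense(); print(s["tcp_pos"],np.round(s["ee_rot"],3).tolist(),s["time_s"],s["wrist_force"],s["gripper_width"])
E
```

```text
top [0.38664134 0.24854905 1.1465642 ] [[0.01, -1.0, 0.1], [-1.0, -0.01, 0.03], [-0.03, -0.1, -0.99]] 503.3514965770558
side [1.03087223 0.04609677 0.71760692] [[0.36, 0.68, -0.65], [0.93, -0.26, 0.25], [0.0, -0.69, -0.72]] 431.83982499241415
[0.23149253 0.57994472 0.20795392] [[0.929, -0.371, -0.001], [-0.371, -0.929, -0.002], [0.0, 0.002, -1.0]] 0.1 [ 0.17350557 -0.76086756  0.92057305] 0.9968088577845734
```

View pics/top0.png

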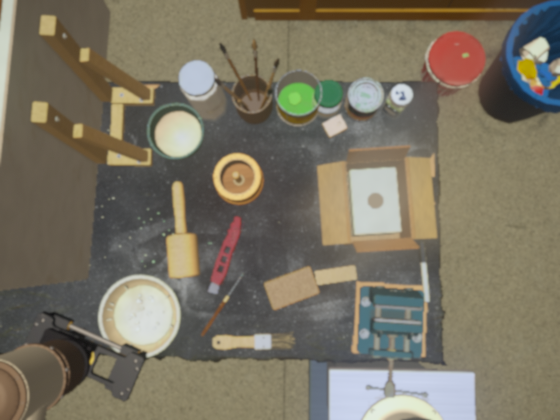

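View pics/side0.png

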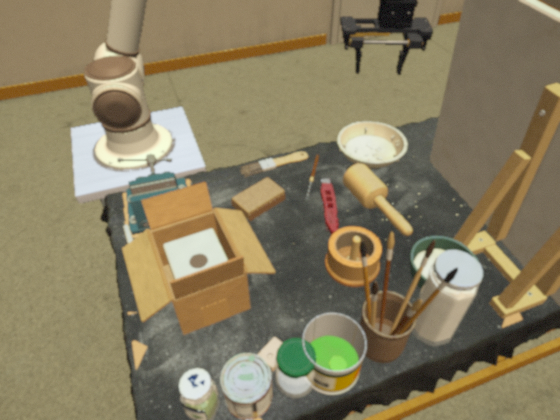

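The top view shows the carton centred near (375,200), with the end flaps up at (378,155) and (388,243) and the long flaps drooping at (335,200) and (420,195). The roll is at (238,180), the mallet at (180,235), the sanding block at (292,288) and the wedge at (335,275). Cans stand behind the carton near (330–400,95).

Run:
```python
from h import *
W=np.load("top.npy"); 
# mould top
R=W[150:260,310:445].reshape(-1,3); R=R[~np.isnan(R[:,0])]
def rect(P,n):
    r=cv2.minAreaRect(P[:,:2].astype(np.float32)*1000); print(n,len(P),r)
    return r
m=R[abs(R[:,2]-.086)<.006]; 
I=np.zeros((420,560),np.uint8); Z=W[...,2]; I[150:260,310:445]=(abs(Z[150:260,310:445]-.086)<.006)*255
n,l,s,c=cv2.connectedComponentsWithStats(cv2.morphologyEx(I,cv2.MORPH_OPEN,np.ones((3,3))))
k=l[200,370]; print(n,s[:,4],k,np.nanmedian(Z[190:210,365:385])); rect(W[l==k],"mould")
for nm in("top","side"):
    Q=np.load(nm+".npy").reshape(-1,3);Q=Q[~np.isnan(Q[:,0])]
    c0=W[l==k].mean(0)
    q=Q[(np.hypot(Q[:,0]-c0[0],Q[:,1]-c0[1])<.14)]
    for lo,hi in((.104,.12),(.15,.2)):
        rr=q[(q[:,2]>lo)&(q[:,2]<hi)]; rect(rr,(nm,lo)) if len(rr)>4 else 0
    # tape ring
    t0=W[180,238]; 
    q=Q[(np.hypot(Q[:,0]-t0[0],Q[:,1]-t0[1])<.08)]; print(nm,t0,"dowel top max",q[:,2].max())
    rr=q[(q[:,2]>.055)&(q[:,2]<.07)]; print(nm,"roll",len(rr),cv2.minEnclosingCircle(rr[:,:2].astype(np.float32)*1000), np.median(rr[:,2]))
    d=q[q[:,2]>.078]; print("dowel",len(d),d.mean(0))
def ob(n,u0,u1,v0,v1):
    q=W[v0:v1,u0:u1].reshape(-1,3); q=q[q[:,2]>.012]
    print(n,np.round(np.percentile(q,[2,98],0),3).tolist())
for n,b in dict(cans=(350,412,75,115),greens=(275,345,70,120),wedge=(317,358,262,285),block=(263,317,268,306),mallet=(165,197,180,278),vise=(354,428,282,358),knife=(418,430,248,302),brushcup=(215,275,40,122),box=(322,348,115,136)).items(): ob(n,*b)
q=W[60:110,345:415]
for u,v in((375,155),(380,240),(330,200),(425,200),(320,165),(325,240),(434,160),(430,240)): print(u,v,np.round(W[v,u],3))
```

```text
11 [231722     18    428   2896     36     22     18     18     12     21
      9] 3 0.08404944599146513
mould 2896 ((517.0194702148438, 71.3694076538086), (138.75057983398438, 99.40543365478516), 4.916175365447998)
('top', 0.104) 2257 ((515.1648559570312, 67.30506134033203), (170.2771759033203, 188.2648162841797), 4.60487174987793)
('top', 0.15) 745 ((511.3174743652344, 69.2113265991211), (202.4761962890625, 121.12970733642578), 4.3633222579956055)
top [0.56245867 0.366175   0.05677446] dowel top max 0.08815828912819534
top roll 854 ((569.3252563476562, 368.0279235839844), 52.18572235107422) 0.06069190882818554
dowel 42 [0.56908446 0.36833891 0.08202312]
('side', 0.104) 3149 ((515.6559448242188, 65.44747924804688), (174.44735717773438, 186.54644775390625), 4.412088871002197)
('side', 0.15) 1600 ((511.00177001953125, 68.17117309570312), (204.38145446777344, 119.73998260498047), 4.309549808502197)
side [0.56245867 0.366175   0.05677446] dowel top max 0.08681003035860091
side roll 978 ((568.8450927734375, 365.87890625), 53.841453552246094) 0.06186063974542544
dowel 48 [0.57196745 0.36574977 0.08273079]
cans [[0.714, 0.001, 0.028], [0.783, 0.121, 0.099]]
greens [[0.703, 0.145, 0.012], [0.799, 0.281, 0.087]]
wedge [[0.345, 0.104, 0.012], [0.378, 0.156, 0.023]]
block [[0.293, 0.196, 0.02], [0.368, 0.3, 0.033]]
mallet [[0.352, 0.456, 0.035], [0.55, 0.516, 0.069]]
vise [[0.188, -0.036, 0.012], [0.331, 0.088, 0.085]]
knife [[0.307, -0.055, 0.012], [0.418, -0.016, 0.085]]
brushcup [[0.697, 0.29, 0.016], [0.795, 0.416, 0.24]]
box [[0.676, 0.128, 0.012], [0.72, 0.179, 0.029]]
375 155 [0.602 0.082 0.145]
380 240 [0.432 0.067 0.115]
330 200 [0.515 0.168 0.097]
425 200 [ 0.517 -0.029  0.099]
320 165 [0.608 0.184 0.   ]
325 240 [0.432 0.177 0.088]
434 160 [ 0.623 -0.078 -0.003]
430 240 [ 0.439 -0.065  0.001]
```

Measured: carton centre ≈ (0.515, 0.068), yaw ≈ 4.5°, and roll ≈ (0.570, 0.367). The sizes match those given. I'll align the tool y axis with carton -x, so tool x = carton -y, close the fingers and go to the near flap.

>>> {"api": "play_rows", "payload": {"steps": [{"az": 8, "claw": 0}, {"az": 8, "claw": 0}, {"az": 8, "claw": 0}, {"az": 8, "claw": 0}, {"az": 8, "claw": 0}, {"az": 8, "claw": 0}, {"az": 8, "claw": 0}, {"az": 8, "claw": 0}, {"dx": 10, "dy": -10, "claw": 0}, {"dx": 20, "dy": -20, "claw": 0}, {"dx": 30, "dy": -30, "claw": 0}, {"dx": 35, "dy": -25, "claw": 0}, {"dx": 35, "dy": -15, "claw": 0}, {"dx": 35, "claw": 0}, {"dx": 35, "claw": 0}, {"dx": 35, "claw": 0}, {"dx": 35, "claw": 0}, {"dx": 35, "claw": 0}, {"dx": 35, "claw": 0}, {"dx": 35, "claw": 0}]}}

```text
invalid input at $.steps[0]: expected keys ax, ay, az, dx, dy, dz, claw
```

```bash
cat >> h.py <<'E'
C=np.array([.515,.068,0]); a=np.radians(4.5)
B=np.array([[np.cos(a),-np.sin(a),0],[np.sin(a),np.cos(a),0],[0,0,1]])
def st():
    s=sense(); R=np.array(s["ee_rot"]); p=np.array(s["tcp_pos"])
    print("t",round(s["time_s"],2),"carton-frame tcp mm",np.round((p-C)@B*1000,1),"tip",np.round((p+.014*R[:,2]-C)@B*1000,1),"\nR in carton",np.round(B.T@R,3).tolist(),"F",np.round(s["wrist_force"],1),"grip",round(s["gripper_width"]*87,1),round(s["gripper_force"],1),"q",np.round(s["joints"],0))
E
python3 -c "from h import *; st()"
```

```text
t 0.1 carton-frame tcp mm [-242.5  532.6  208. ] tip [-242.5  532.6  194. ] 
R in carton [[0.897, -0.443, -0.001], [-0.443, -0.897, -0.002], [0.0, 0.002, -1.0]] F [ 0.2 -0.8  0.9] grip 86.7 0.0 q [ 83.  22.   0.  -0. -68. -15.]
```

>>> {"api": "play_rows", "payload": {"steps": [{"ax": 0, "ay": 0, "az": 8, "dx": 0, "dy": 0, "dz": 0, "claw": 0}, {"ax": 0, "ay": 0, "az": 8, "dx": 0, "dy": 0, "dz": 0, "claw": 0}, {"ax": 0, "ay": 0, "az": 8, "dx": 0, "dy": 0, "dz": 0, "claw": 0}, {"ax": 0, "ay": 0, "az": 8, "dx": 0, "dy": 0, "dz": 0, "claw": 0}, {"ax": 0, "ay": 0, "az": 8, "dx": 0, "dy": 0, "dz": 0, "claw": 0}, {"ax": 0, "ay": 0, "az": 8, "dx": 0, "dy": 0, "dz": 0, "claw": 0}, {"ax": 0, "ay": 0, "az": 8, "dx": 0, "dy": 0, "dz": 0, "claw": 0}, {"ax": 0, "ay": 0, "az": 8, "dx": 0, "dy": 0, "dz": 0, "claw": 0}, {"ax": 0, "ay": 0, "az": 0, "dx": 20, "dy": -20, "dz": 0, "claw": 0}, {"ax": 0, "ay": 0, "az": 0, "dx": 30, "dy": -25, "dz": 0, "claw": 0}, {"ax": 0, "ay": 0, "az": 0, "dx": 35, "dy": -25, "dz": 0, "claw": 0}, {"ax": 0, "ay": 0, "az": 0, "dx": 40, "dy": -22, "dz": 0, "claw": 0}, {"ax": 0, "ay": 0, "az": 0, "dx": 40, "dy": 0, "dz": 0, "claw": 0}, {"ax": 0, "ay": 0, "az": 0, "dx": 40, "dy": 0, "dz": 0, "claw": 0}, {"ax": 0, "ay": 0, "az": 0, "dx": 40, "dy": 0, "dz": 0, "claw": 0}, {"ax": 0, "ay": 0, "az": 0, "dx": 40, "dy": 0, "dz": 0, "claw": 0}, {"ax": 0, "ay": 0, "az": 0, "dx": 40, "dy": 0, "dz": 0, "claw": 0}, {"ax": 0, "ay": 0, "az": 0, "dx": 40, "dy": 0, "dz": 0, "claw": 0}, {"ax": 0, "ay": 0, "az": 0, "dx": 40, "dy": 0, "dz": 0, "claw": 0}, {"ax": 0, "ay": 0, "az": 0, "dx": 40, "dy": 0, "dz": 0, "claw": 0}]}}

```text
time_s: 2.1
tcp_pos: [0.3558, 0.1417, 0.2088]
ee_rot: [[0.075, -0.997, -0.0], [-0.997, -0.075, -0.0], [0.0, 0.0, -1.0]]
wrist_force: [0.2, 0.0, 0.6]
gripper_width: 0.006
gripper_force: 0.0
```

```bash
python3 -c "from h import *; st()"
```

```text
t 2.1 carton-frame tcp mm [-152.9   86.   208.8] tip [-152.9   86.   194.8] 
R in carton [[-0.004, -1.0, -0.0], [-1.0, 0.004, -0.0], [0.0, 0.0, -1.0]] F [0.2 0.  0.6] grip 0.5 0.0 q [ 46.  -3. -30.  -0. -62. -42.]
```

>>> {"api": "play_rows", "payload": {"steps": [{"ax": 0, "ay": 0, "az": 0, "dx": 43, "dy": 0, "dz": 22, "claw": 0}, {"ax": 0, "ay": 0, "az": 0, "dx": 43, "dy": 0, "dz": 23, "claw": 0}, {"ax": 0, "ay": 0, "az": 0, "dx": 0, "dy": -20, "dz": 0, "claw": 0}, {"ax": 0, "ay": 0, "az": 0, "dx": 0, "dy": -20, "dz": 0, "claw": 0}, {"ax": 0, "ay": 0, "az": 0, "dx": 0, "dy": -15, "dz": 0, "claw": 0}, {"ax": 0, "ay": 0, "az": 0, "dx": 0, "dy": -14, "dz": 0, "claw": 0}, {"ax": 0, "ay": 0, "az": 0, "dx": 0, "dy": -14, "dz": 0, "claw": 0}, {"ax": 0, "ay": 0, "az": 0, "dx": 0, "dy": -10, "dz": 12, "claw": 0}, {"ax": 0, "ay": 0, "az": 0, "dx": 0, "dy": -10, "dz": 13, "claw": 0}, {"ax": 0, "ay": 0, "az": 0, "dx": 0, "dy": -5, "dz": 7, "claw": 0}, {"ax": 0, "ay": 0, "az": 0, "dx": 0, "dy": 0, "dz": 0, "claw": 0}]}}

```text
time_s: 3.2
tcp_pos: [0.4702, 0.0655, 0.1308]
ee_rot: [[0.074, -0.997, -0.002], [-0.997, -0.074, -0.001], [0.001, 0.003, -1.0]]
wrist_force: [-0.1, -0.5, -0.1]
gripper_width: 0.003
gripper_force: 0.0
```

```bash
python3 -c "from h import *; st()"
```

```text
t 3.2 carton-frame tcp mm [-44.9   1.1 130.8] tip [-44.9   1.1 116.8] 
R in carton [[-0.005, -1.0, -0.003], [-1.0, 0.005, -0.001], [0.001, 0.003, -1.0]] F [-0.1 -0.5 -0.1] grip 0.3 0.0 q [ 28.  12. -26.  -0. -52. -23.]
```

>>> {"api": "play_rows", "payload": {"steps": [{"ax": 0, "ay": 0, "az": 0, "dx": 0, "dy": 0, "dz": -20, "claw": 0}, {"ax": 0, "ay": 0, "az": 0, "dx": 0, "dy": 0, "dz": -30, "claw": 0}, {"ax": 0, "ay": 0, "az": 0, "dx": 0, "dy": 0, "dz": -30, "claw": 0}, {"ax": 0, "ay": 0, "az": 0, "dx": 0, "dy": -40, "dz": 0, "claw": 0}, {"ax": 0, "ay": 0, "az": 0, "dx": 0, "dy": -40, "dz": 0, "claw": 0}, {"ax": 0, "ay": 0, "az": 0, "dx": 0, "dy": -40, "dz": 0, "claw": 0}, {"ax": 0, "ay": 0, "az": 0, "dx": 0, "dy": -40, "dz": 0, "claw": 0}, {"ax": 0, "ay": 0, "az": 0, "dx": 0, "dy": -35, "dz": 0, "claw": 0}, {"ax": 0, "ay": 0, "az": 0, "dx": 0, "dy": 0, "dz": 23, "claw": 0}, {"ax": 0, "ay": 0, "az": 0, "dx": 0, "dy": 0, "dz": 23, "claw": 0}]}}

```text
time_s: 4.2
tcp_pos: [0.6658, 0.0804, 0.1658]
ee_rot: [[0.074, -0.997, 0.001], [-0.997, -0.074, 0.001], [-0.001, -0.001, -1.0]]
wrist_force: [-0.6, -0.4, -1.6]
gripper_width: 0.005
gripper_force: 0.0
```

```bash
python3 -c "
from h import *; st(); cv2.imwrite('pics/s1.png',capture('side')['frame'])"
```

```text
t 4.2 carton-frame tcp mm [151.3   0.5 165.8] tip [151.3   0.5 151.8] 
R in carton [[-0.005, -1.0, 0.001], [-1.0, 0.005, 0.001], [-0.001, -0.001, -1.0]] F [-0.6 -0.4 -1.6] grip 0.4 0.0 q [ 21.  28.   4.  -0. -66. -16.]
```

View pics/s1.png

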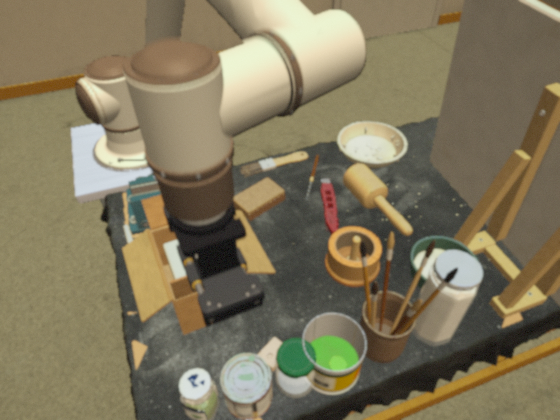

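The arm hides the carton in this view, and the tool is beyond the far flap as planned. Next I fold the far flap.

>>> {"api": "play_rows", "payload": {"steps": [{"ax": 0, "ay": 0, "az": 0, "dx": 0, "dy": 20, "dz": 0, "claw": 0}, {"ax": 0, "ay": 0, "az": 0, "dx": 0, "dy": 20, "dz": 0, "claw": 0}, {"ax": 0, "ay": 0, "az": 0, "dx": 0, "dy": 15, "dz": 0, "claw": 0}, {"ax": 0, "ay": 0, "az": 0, "dx": 0, "dy": 14, "dz": 0, "claw": 0}, {"ax": 0, "ay": 0, "az": 0, "dx": 0, "dy": 14, "dz": 0, "claw": 0}, {"ax": 0, "ay": 0, "az": 0, "dx": 0, "dy": 10, "dz": 12, "claw": 0}, {"ax": 0, "ay": 0, "az": 0, "dx": 0, "dy": 10, "dz": 13, "claw": 0}, {"ax": 0, "ay": 0, "az": 0, "dx": 0, "dy": 5, "dz": 7, "claw": 0}, {"ax": 0, "ay": 0, "az": 0, "dx": 0, "dy": 0, "dz": 0, "claw": 0}, {"ax": 0, "ay": 0, "az": 0, "dx": 0, "dy": 0, "dz": -20, "claw": 0}, {"ax": 0, "ay": 0, "az": 0, "dx": 0, "dy": 0, "dz": -30, "claw": 0}, {"ax": 0, "ay": 0, "az": 0, "dx": 40, "dy": 20, "dz": -30, "claw": 0}, {"ax": 0, "ay": 0, "az": 0, "dx": 40, "dy": 25, "dz": 0, "claw": 0}, {"ax": 0, "ay": 0, "az": 0, "dx": 40, "dy": 0, "dz": 0, "claw": 0}, {"ax": 0, "ay": 0, "az": 0, "dx": 40, "dy": 0, "dz": 0, "claw": 0}, {"ax": 0, "ay": 0, "az": 0, "dx": 30, "dy": 0, "dz": 0, "claw": 0}]}}

```text
time_s: 5.85
tcp_pos: [0.5282, -0.1199, 0.2134]
ee_rot: [[0.073, -0.997, 0.003], [-0.997, -0.073, -0.001], [0.001, -0.003, -1.0]]
wrist_force: [0.6, -0.5, 0.2]
gripper_width: 0.005
gripper_force: 0.0
```

```bash
cat >> h.py <<'E'
def flaps():
    out={}
    for n in("top","side"):
        W=cloud(capture(n)).reshape(-1,3); W=W[~np.isnan(W[:,0])]; P=(W-C)@B*1000
        for nm,ax,sg,h,hz in(("near",0,-1,83,112),("far",0,1,83,112),("right",1,-1,63,116.5),("left",1,1,63,116.5)):
            k=1-ax; half=40
            inw=h-sg*P[:,ax]   # inward dist
            z=P[:,2]-hz; r=np.hypot(inw,z)
            m=(abs(P[:,k])<half)&(r>15)&(r<63)&(z>-60)&((inw<0)|(z>-6))
            th=np.degrees(np.arctan2(z[m],inw[m]))%360; th[th>300]-=360
            hh,e=np.histogram(th,bins=np.arange(-30,300,6)); i=hh.argsort()[::-1][:3]
            print(n,nm,[(int(e[j])+3,int(hh[j])) for j in i])
E
python3 -c "
from h import *; st(); flaps(); cv2.imwrite('pics/t1.png',capture('top')['frame'])"
```

```text
t 5.85 carton-frame tcp mm [  -1.6 -188.3  213.4] tip [  -1.6 -188.3  199.4] 
R in carton [[-0.005, -1.0, 0.003], [-1.0, 0.005, -0.001], [0.001, -0.003, -1.0]] F [ 0.6 -0.5  0.2] grip 0.4 0.0 q [  4.  14. -11.   0. -65.  -0.]
top near [(105, 297), (111, 45), (99, 15)]
top far [(99, 338), (93, 43), (105, 19)]
top right [(207, 260), (213, 67), (201, 29)]
top left [(207, 472), (213, 232), (201, 72)]
side near [(105, 782), (99, 136), (111, 97)]
side far [(105, 604), (267, 589), (261, 92)]
side right [(207, 511), (201, 331), (195, 23)]
side left [(207, 505), (201, 86), (213, 7)]
```

View pics/t1.png

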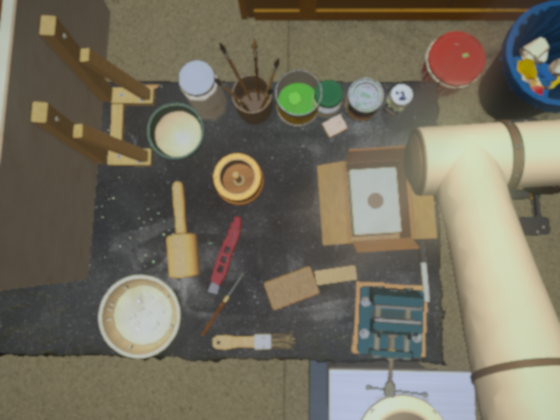

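Both end flaps still stand near 100° at (380,155) and (385,240). I'll compare with the initial angles to see whether they moved at all.

Run:
```python
from h import *
def edge(W,l):
    W=W.reshape(-1,3); W=W[~np.isnan(W[:,0])]; P=(W-C)@B*1000
    for sg in(-1,1):
        m=(sg*P[:,0]>60)&(sg*P[:,0]<125)&(abs(P[:,1])<58)&(P[:,2]>125)&(P[:,2]<200)
        Q=P[m]; t=Q[Q[:,2]>Q[:,2].max()-8]
        f=np.polyfit(Q[:,2],Q[:,0],1) if len(Q)>9 else 0
        print(l,sg,len(Q),"zmax",Q[:,2].max().round(1),"x at top",t[:,0].mean().round(1),"angle",90+sg*np.degrees(np.arctan(f[0])),"x@112",np.polyval(f,112))
for n in("top","side"):
    edge(np.load(n+".npy"),n+"0"); edge(cloud(capture(n)),n+"1")
```

```text
top0 -1 553 zmax 174.8 x at top -102.1 angle 110.21821398328025 x@112 -80.2289056925295
top0 1 648 zmax 177.9 x at top 94.1 angle 101.87068591593341 x@112 80.81136093754081
top1 -1 557 zmax 174.9 x at top -102.1 angle 110.13385272150516 x@112 -80.29121250843522
top1 1 597 zmax 178.7 x at top 94.3 angle 101.9928743558103 x@112 80.80016185944919
side0 -1 1634 zmax 175.8 x at top -100.9 angle 108.80865836493288 x@112 -80.61095822965135
side0 1 1186 zmax 177.7 x at top 95.5 angle 99.48891263904338 x@112 85.57040828171077
side1 -1 1642 zmax 176.4 x at top -101.0 angle 108.64715161762709 x@112 -80.71806199388166
side1 1 1188 zmax 177.4 x at top 95.5 angle 99.4145342063001 x@112 85.6163679571241
```

>>> {"api": "play_rows", "payload": {"steps": [{"ax": 0, "ay": 0, "az": 0, "dx": -20, "dy": 40, "dz": 0, "claw": 0}, {"ax": 0, "ay": 0, "az": 0, "dx": -40, "dy": 40, "dz": 0, "claw": 0}, {"ax": 0, "ay": 0, "az": 0, "dx": -40, "dy": 40, "dz": 0, "claw": 0}, {"ax": 0, "ay": 0, "az": 0, "dx": -40, "dy": 30, "dz": 0, "claw": 0}, {"ax": 0, "ay": 0, "az": 0, "dx": -48, "dy": 0, "dz": 24, "claw": 0}, {"ax": 0, "ay": 0, "az": 0, "dx": 0, "dy": 0, "dz": 25, "claw": 0}, {"ax": 0, "ay": 0, "az": 0, "dx": 0, "dy": -20, "dz": 0, "claw": 0}, {"ax": 0, "ay": 0, "az": 0, "dx": 0, "dy": -20, "dz": 0, "claw": 0}, {"ax": 0, "ay": 0, "az": 0, "dx": 0, "dy": -10, "dz": 0, "claw": 0}, {"ax": 0, "ay": 0, "az": 0, "dx": 0, "dy": -10, "dz": 0, "claw": 0}, {"ax": 0, "ay": 0, "az": 0, "dx": 0, "dy": -10, "dz": 0, "claw": 0}, {"ax": 0, "ay": 0, "az": 0, "dx": 0, "dy": -10, "dz": 0, "claw": 0}, {"ax": 0, "ay": 0, "az": 0, "dx": 0, "dy": 0, "dz": 0, "claw": 0}]}}

```text
time_s: 7.4
tcp_pos: [0.4551, 0.0529, 0.1645]
ee_rot: [[0.073, -0.997, 0.0], [-0.997, -0.073, 0.0], [0.0, -0.0, -1.0]]
wrist_force: [0.3, 1.0, -0.1]
gripper_width: 0.002
gripper_force: 0.0
```

```bash
python3 -c "
from h import *; st(); c=capture('side'); cv2.imwrite('pics/s2.png',cv2.resize(c['frame'][130:350,80:300],None,fx=2.5,fy=2.5))
W=(cloud(c)-C)@B*1000
for v,u in((210,150),(215,170),(200,165)): print(W[v,u].round())"
```

```text
t 7.4 carton-frame tcp mm [-60.9 -10.4 164.5] tip [-60.9 -10.4 150.5] 
R in carton [[-0.005, -1.0, 0.0], [-1.0, 0.005, -0.0], [0.0, -0.0, -1.0]] F [ 0.3  1.  -0.1] grip 0.1 0.0 q [ 27.   8. -26.   0. -56. -23.]
[-94. -50. 152.]
[-89. -18. 129.]
[ 32. -28. 279.]
```

View pics/s2.png

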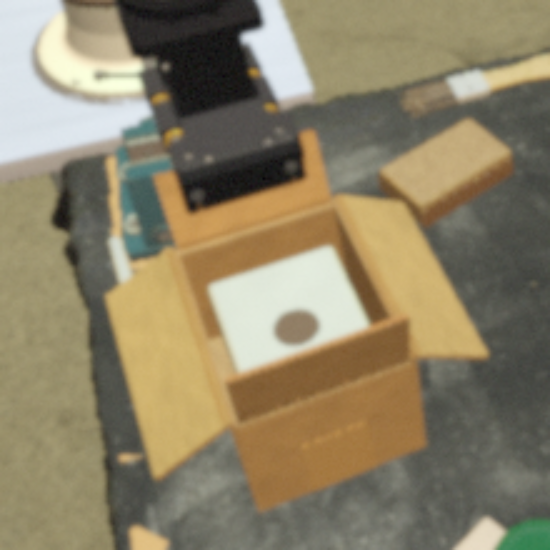

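The gripper sits inside the flap, which has not moved, so the fingertips seem to be higher than I assume. I'll measure the gripper's actual lowest points.

```bash
python3 -c "
from h import *
for n in('side','top'):
    c=capture(n);P=((cloud(c)-C)@B*1000)
    F=c['frame'].astype(int)
    dark=(F.max(-1)<75)
    m=dark&(np.hypot(P[...,0]+61,P[...,1]+10)<130)&(P[...,2]>100)
    Q=P[m]; print(n,len(Q))
    for lo in range(100,320,15):
        q=Q[(Q[:,2]>=lo)&(Q[:,2]<lo+15)]
        if len(q)>3: print(lo,len(q),np.percentile(q,[3,97],0).round().tolist())
c=capture('wrist'); cv2.imwrite('pics/w1.png',c['frame']); print(((np.array(c['xyz'])-C)@B*1000).round(), (B.T@np.array(c['rotation'])).round(2).tolist())
"
```

```text
side 3443
250 299 [[22.0, -44.0, 251.0], [26.0, 22.0, 265.0]]
265 225 [[-75.0, -45.0, 265.0], [31.0, 22.0, 279.0]]
280 354 [[-22.0, -44.0, 281.0], [33.0, 19.0, 294.0]]
295 312 [[-46.0, -36.0, 296.0], [-11.0, 11.0, 310.0]]
310 267 [[-29.0, -33.0, 311.0], [-11.0, 9.0, 325.0]]
top 0
[-62. -91. 339.] [[-1.0, 0.01, 0.0], [0.01, 0.96, 0.29], [0.0, 0.29, -0.96]]
```

View pics/w1.png

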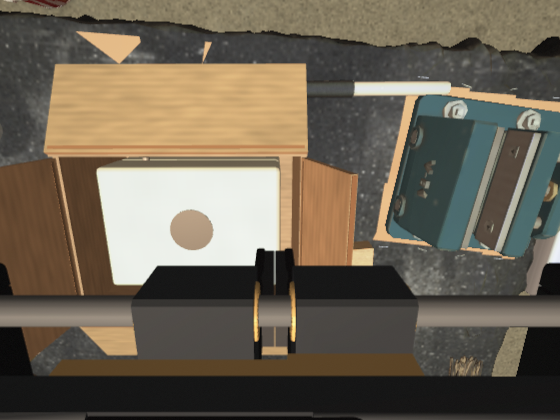

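The wrist view shows closed fingers at (275,250–355), inside the standing near flap at (300–355,160–270). I'll check the fingertip depth from this view.

```bash
python3 -c "
from h import *
st()
c=capture('wrist');P=((cloud(c)-C)@B*1000)
for u,v in((262,253),(262,262),(288,253),(288,262),(275,256),(275,275),(275,300),(262,300),(288,300),(258,330),(200,275),(350,275),(200,300),(340,185),(350,230),(190,230),(300,200),(180,108),(330,90)): print(u,v,P[v,u].round(1), round(float(c['range_z'][v,u]),3))
print(c['fx'],c['cx'],c['cy'])
"
```

```text
t 7.6 carton-frame tcp mm [-62.5 -10.6 164.4] tip [-62.5 -10.6 150.4] 
R in carton [[-0.005, -1.0, -0.0], [-1.0, 0.005, 0.0], [-0.0, 0.0, -1.0]] F [-0.3  0.1  0.4] grip 0.5 0.0 q [ 27.   8. -26.  -0. -56. -23.]
262 253 [-56.  -21.8 184.3] 0.168
262 262 [-56.3 -21.2 193.3] 0.16
288 253 [-68.8 -21.4 183.7] 0.169
288 262 [-68.4 -22.2 195.4] 0.158
275 256 [-62.4 -20.5 185. ] 0.168
275 275 [-62.3 -18.2 200.5] 0.154
275 300 [-62.3 -43.7 262.7] 0.087
262 300 [-58.9 -42.9 261.3] 0.089
288 300 [-65.6 -43.4 262.2] 0.088
258 330 [-58.  -37.3 266.1] 0.086
200 275 [-42.7 -48.6 258.4] 0.09
350 275 [-81.9 -48.5 258.6] 0.09
200 300 [-45.4 -49.2 271.6] 0.077
340 185 [-96.8 -50.9 162.9] 0.18
350 230 [-101.4  -29.1  172.2] 0.178
190 230 [ 4.5  2.5 84.5] 0.271
300 200 [-80.  -28.4 109.6] 0.238
180 108 [ -0.2 -89.9 102.4] 0.227
330 90 [-112.5 -104.3   14.8] 0.307
343.0885839026943 274.3013274812176 210.87303595319878
```

All cameras agree that the real fingertip is about 33 mm higher than the reported TCP implies: z ≈ 183 rather than 150, with x and y correct. That is why both pushes passed over the flaps. I'll correct for it and redo the near flap.

>>> {"api": "play_rows", "payload": {"steps": [{"ax": 0, "ay": 0, "az": 0, "dx": -5, "dy": 30, "dz": 0, "claw": 0}, {"ax": 0, "ay": 0, "az": 0, "dx": -5, "dy": 30, "dz": 0, "claw": 0}, {"ax": 0, "ay": 0, "az": 0, "dx": 0, "dy": 30, "dz": 0, "claw": 0}, {"ax": 0, "ay": 0, "az": 0, "dx": 0, "dy": 0, "dz": 33, "claw": 0}, {"ax": 0, "ay": 0, "az": 0, "dx": 0, "dy": -20, "dz": 0, "claw": 0}, {"ax": 0, "ay": 0, "az": 0, "dx": 0, "dy": -20, "dz": 0, "claw": 0}, {"ax": 0, "ay": 0, "az": 0, "dx": 0, "dy": -15, "dz": 0, "claw": 0}, {"ax": 0, "ay": 0, "az": 0, "dx": 0, "dy": -14, "dz": 0, "claw": 0}, {"ax": 0, "ay": 0, "az": 0, "dx": 0, "dy": -14, "dz": 0, "claw": 0}, {"ax": 0, "ay": 0, "az": 0, "dx": 0, "dy": -10, "dz": 12, "claw": 0}, {"ax": 0, "ay": 0, "az": 0, "dx": 0, "dy": -10, "dz": 13, "claw": 0}, {"ax": 0, "ay": 0, "az": 0, "dx": 0, "dy": -5, "dz": 7, "claw": 0}, {"ax": 0, "ay": 0, "az": 0, "dx": 0, "dy": 0, "dz": 0, "claw": 0}]}}

```text
time_s: 8.95
tcp_pos: [0.4713, 0.064, 0.1007]
ee_rot: [[0.075, -0.997, -0.001], [-0.997, -0.075, -0.001], [0.001, 0.001, -1.0]]
wrist_force: [-3.0, -0.2, 6.8]
gripper_width: 0.004
gripper_force: 3.1
```

```bash
cat >> h.py <<'E'
def wtip():
    c=capture('wrist');P=((cloud(c)-C)@B*1000)
    q=P[245:275,250:300].reshape(-1,3); q=q[~np.isnan(q[:,0])]
    R=B.T@np.array(sense()["ee_rot"]); t=(np.array(sense()["tcp_pos"])-C)@B*1000
    d=(q-t)@R; d=d[(abs(d[:,0])<30)&(abs(d[:,1])<20)]
    print("finger points in tool frame (x,y,z): max z",np.percentile(d[:,2],[90,97,100]).round(1),len(d))
E
python3 -c "
from h import *
st();wtip();flaps()"
```

```text
t 8.95 carton-frame tcp mm [-43.9  -0.6 100.7] tip [-43.9  -0.6  86.7] 
R in carton [[-0.004, -1.0, -0.001], [-1.0, 0.004, -0.001], [0.001, 0.001, -1.0]] F [-3.  -0.2  6.8] grip 0.4 3.1 q [ 27.  14. -29.   0. -47. -23.]
finger points in tool frame (x,y,z): max z [-12.3 -11.8 -10.9] 1348
top near [(291, 0), (285, 0), (279, 0)]
top far [(99, 343), (93, 49), (105, 17)]
top right [(291, 0), (285, 0), (279, 0)]
top left [(207, 367), (213, 190), (201, 60)]
side near [(3, 64), (-3, 11), (9, 8)]
side far [(267, 600), (105, 600), (261, 79)]
side right [(207, 489), (201, 369), (-3, 69)]
side left [(207, 505), (201, 78), (-3, 31)]
```

>>> {"api": "play_rows", "payload": {"steps": [{"ax": 0, "ay": 0, "az": 0, "dx": 0, "dy": 0, "dz": -20, "claw": 0}, {"ax": 0, "ay": 0, "az": 0, "dx": 0, "dy": 0, "dz": -30, "claw": 0}, {"ax": 0, "ay": 0, "az": 0, "dx": 0, "dy": 0, "dz": -30, "claw": 0}, {"ax": 0, "ay": 0, "az": 0, "dx": 0, "dy": -40, "dz": 0, "claw": 0}, {"ax": 0, "ay": 0, "az": 0, "dx": 0, "dy": -40, "dz": 0, "claw": 0}, {"ax": 0, "ay": 0, "az": 0, "dx": 0, "dy": -40, "dz": 0, "claw": 0}, {"ax": 0, "ay": 0, "az": 0, "dx": 0, "dy": -40, "dz": 0, "claw": 0}, {"ax": 0, "ay": 0, "az": 0, "dx": 0, "dy": -35, "dz": 0, "claw": 0}, {"ax": 0, "ay": 0, "az": 0, "dx": 0, "dy": 0, "dz": 24, "claw": 0}, {"ax": 0, "ay": 0, "az": 0, "dx": 0, "dy": 0, "dz": 24, "claw": 0}, {"ax": 0, "ay": 0, "az": 0, "dx": 0, "dy": 20, "dz": 0, "claw": 0}, {"ax": 0, "ay": 0, "az": 0, "dx": 0, "dy": 20, "dz": 0, "claw": 0}, {"ax": 0, "ay": 0, "az": 0, "dx": 0, "dy": 15, "dz": 0, "claw": 0}, {"ax": 0, "ay": 0, "az": 0, "dx": 0, "dy": 14, "dz": 0, "claw": 0}, {"ax": 0, "ay": 0, "az": 0, "dx": 0, "dy": 14, "dz": 0, "claw": 0}, {"ax": 0, "ay": 0, "az": 0, "dx": 0, "dy": 10, "dz": 12, "claw": 0}, {"ax": 0, "ay": 0, "az": 0, "dx": 0, "dy": 10, "dz": 13, "claw": 0}, {"ax": 0, "ay": 0, "az": 0, "dx": 0, "dy": 5, "dz": 7, "claw": 0}, {"ax": 0, "ay": 0, "az": 0, "dx": 0, "dy": 0, "dz": 0, "claw": 0}]}}

```text
time_s: 11.0
tcp_pos: [0.5583, 0.0705, 0.1007]
ee_rot: [[0.075, -0.997, 0.002], [-0.997, -0.075, -0.0], [0.0, -0.002, -1.0]]
wrist_force: [-0.4, -0.4, 4.9]
gripper_width: 0.004
gripper_force: 2.4
```

>>> {"api": "play_rows", "payload": {"steps": [{"ax": 0, "ay": 0, "az": 0, "dx": 0, "dy": 0, "dz": -20, "claw": 0}, {"ax": 0, "ay": 0, "az": 0, "dx": 0, "dy": 0, "dz": -30, "claw": 0}, {"ax": 0, "ay": 0, "az": 0, "dx": 40, "dy": 20, "dz": -30, "claw": 0}, {"ax": 0, "ay": 0, "az": 0, "dx": 40, "dy": 25, "dz": 0, "claw": 0}, {"ax": 0, "ay": 0, "az": 0, "dx": 40, "dy": 0, "dz": 0, "claw": 0}, {"ax": 0, "ay": 0, "az": 0, "dx": 40, "dy": 0, "dz": 0, "claw": 0}, {"ax": 0, "ay": 0, "az": 0, "dx": 40, "dy": 0, "dz": 0, "claw": 0}]}}

```text
time_s: 11.7
tcp_pos: [0.529, -0.1308, 0.1778]
ee_rot: [[0.074, -0.997, 0.001], [-0.997, -0.074, -0.0], [0.0, -0.001, -1.0]]
wrist_force: [0.1, 1.2, 0.1]
gripper_width: 0.007
gripper_force: 0.0
```

```bash
python3 -c "
from h import *
st();flaps()"
```

```text
t 11.7 carton-frame tcp mm [  -1.7 -199.3  177.8] tip [  -1.7 -199.3  163.8] 
R in carton [[-0.004, -1.0, 0.001], [-1.0, 0.004, -0.0], [0.0, -0.001, -1.0]] F [0.1 1.2 0.1] grip 0.6 0.0 q [  3.  16. -14.   0. -61.   1.]
top near [(21, 548), (27, 273), (15, 49)]
top far [(21, 534), (15, 235), (27, 48)]
top right [(207, 272), (15, 114), (21, 112)]
top left [(207, 450), (213, 244), (21, 105)]
side near [(27, 415), (21, 60), (33, 24)]
side far [(21, 922), (267, 582), (27, 308)]
side right [(207, 528), (201, 330), (21, 124)]
side left [(207, 504), (21, 111), (15, 81)]
```

Both end flaps now rest at about 0.38 rad. Next I tilt the tool for the right long flap and check the tip there.

>>> {"api": "play_rows", "payload": {"steps": [{"ax": 0, "ay": -8, "az": 0, "dx": 0, "dy": 0, "dz": 0, "claw": 0}, {"ax": 0, "ay": -8, "az": 0, "dx": 0, "dy": 0, "dz": 0, "claw": 0}, {"ax": 0, "ay": -8, "az": 0, "dx": 0, "dy": 0, "dz": 0, "claw": 0}, {"ax": 0, "ay": -8, "az": 0, "dx": 0, "dy": 0, "dz": 0, "claw": 0}, {"ax": 0, "ay": -8, "az": 0, "dx": 0, "dy": 0, "dz": 0, "claw": 0}, {"ax": 0, "ay": -8, "az": 0, "dx": 0, "dy": 0, "dz": 0, "claw": 0}, {"ax": 0, "ay": -6, "az": 0, "dx": 0, "dy": 0, "dz": 0, "claw": 0}, {"ax": 0, "ay": -6, "az": 0, "dx": 0, "dy": 0, "dz": 0, "claw": 0}, {"ax": 0, "ay": 0, "az": 0, "dx": 0, "dy": 0, "dz": 0, "claw": 0}]}}

```text
time_s: 12.7
tcp_pos: [0.5284, -0.1304, 0.1737]
ee_rot: [[0.029, -0.997, -0.065], [-0.495, -0.071, 0.866], [-0.868, 0.007, -0.496]]
wrist_force: [-0.0, -0.3, -0.6]
gripper_width: 0.001
gripper_force: 0.0
```

```bash
python3 -c "
from h import *
st();wtip()
c=capture('wrist');P=((cloud(c)-C)@B*1000)
for u,v in((262,253),(288,253),(275,256),(275,275)): print(P[v,u].round(1))
for n in('side','top'):
    c=capture(n);Q=((cloud(c)-C)@B*1000);q=Q[(abs(Q[...,0]+2)<15)&(Q[...,1]<-125)&(Q[...,2]>100)]
    i=q[:,1].argsort()[::-1][:5] ; print(n,len(q),q[i].round(1).tolist())
"
```

```text
t 12.7 carton-frame tcp mm [  -2.2 -198.8  173.7] tip [  -2.1 -186.7  166.8] 
R in carton [[-0.01, -1.0, 0.003], [-0.496, 0.008, 0.868], [-0.868, 0.007, -0.496]] F [-0.  -0.3 -0.6] grip 0.1 0.0 q [ -28.   37.   13.  -49. -103.   37.]
finger points in tool frame (x,y,z): max z [-15.9 -13.5 -11.9] 949
[   4.8 -221.8  175. ]
[  -8. -221.  175.]
[  -1.6 -221.1  176.5]
[  -1.6 -233.1  186.2]
side 1055 [[4.7, -205.2, 194.2], [-0.7, -205.3, 192.7], [-3.6, -205.3, 191.9], [-7.6, -205.4, 194.6], [6.5, -205.5, 193.9]]
top 913 [[6.2, -202.7, 194.9], [-11.6, -202.7, 199.3], [4.5, -203.2, 193.2], [2.7, -203.4, 192.2], [-7.1, -203.6, 193.7]]
```

>>> {"api": "play_rows", "payload": {"steps": [{"ax": 0, "ay": 0, "az": 0, "dx": 27.4, "dy": -10, "dz": 15.6, "claw": 0}, {"ax": 0, "ay": 0, "az": 0, "dx": 27.4, "dy": 0, "dz": 15.6, "claw": 0}, {"ax": 0, "ay": 0, "az": 0, "dx": 27.4, "dy": 0, "dz": 15.6, "claw": 0}, {"ax": 0, "ay": 0, "az": 0, "dx": 27.4, "dy": 0, "dz": 15.6, "claw": 0}, {"ax": 0, "ay": 0, "az": 0, "dx": -10, "dy": 0, "dz": 17.3, "claw": 0}, {"ax": 0, "ay": 0, "az": 0, "dx": -10, "dy": 0, "dz": 17.3, "claw": 0}, {"ax": 0, "ay": 0, "az": 0, "dx": -10, "dy": 0, "dz": 17.3, "claw": 0}, {"ax": 0, "ay": 0, "az": 0, "dx": -10, "dy": 0, "dz": 17.3, "claw": 0}, {"ax": 0, "ay": 0, "az": 0, "dx": -10, "dy": 0, "dz": 17.3, "claw": 0}, {"ax": 0, "ay": 0, "az": 0, "dx": 0, "dy": 0, "dz": 0, "claw": 0}]}}

```text
time_s: 13.9
tcp_pos: [0.5313, -0.0265, 0.0524]
ee_rot: [[0.039, -0.997, -0.066], [-0.498, -0.077, 0.864], [-0.866, -0.001, -0.5]]
wrist_force: [1.1, -0.6, -0.6]
gripper_width: 0.004
gripper_force: 0.0
```

```bash
python3 -c "
from h import *
st();flaps();c=capture('side');cv2.imwrite('pics/s3.png',cv2.resize(c['frame'][130:350,60:280],None,fx=2.5,fy=2.5))"
```

```text
t 13.9 carton-frame tcp mm [  8.9 -95.5  52.4] tip [  8.9 -83.4  45.4] 
R in carton [[-0.0, -1.0, 0.002], [-0.5, 0.002, 0.866], [-0.866, -0.001, -0.5]] F [ 1.1 -0.6 -0.6] grip 0.3 0.0 q [-20.  42.   2. -52. -87.  45.]
top near [(21, 569), (27, 271), (15, 43)]
top far [(21, 512), (27, 243), (15, 28)]
top right [(207, 488), (213, 123), (21, 105)]
top left [(207, 490), (213, 216), (21, 108)]
side near [(27, 411), (21, 59), (33, 25)]
side far [(27, 908), (267, 587), (21, 270)]
side right [(207, 536), (201, 318), (21, 114)]
side left [(207, 515), (21, 132), (27, 83)]
```

View pics/s3.png

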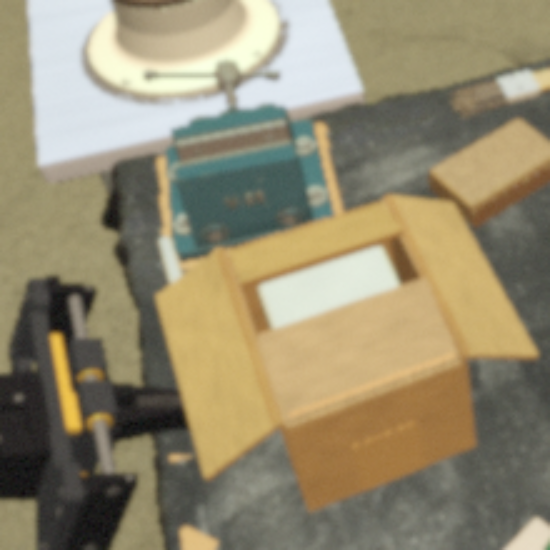

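The tool tip is in place beneath the right flap at crop (185,400). The end flaps stay folded in. Now the scoop.

>>> {"api": "play_rows", "payload": {"steps": [{"ax": 0, "ay": 0, "az": 0, "dx": -8.8, "dy": 0, "dz": -7.7, "claw": 0}, {"ax": 0, "ay": 0, "az": 0, "dx": -8.8, "dy": 0, "dz": -7.7, "claw": 0}, {"ax": 0, "ay": 0, "az": 0, "dx": -6.9, "dy": 0, "dz": -4.5, "claw": 0}, {"ax": 0, "ay": 0, "az": 0, "dx": -6.9, "dy": 0, "dz": -4.5, "claw": 0}, {"ax": 0, "ay": 0, "az": 0, "dx": -8, "dy": 0, "dz": -2.5, "claw": 0}, {"ax": 0, "ay": 0, "az": 0, "dx": -8, "dy": 0, "dz": -2.5, "claw": 0}, {"ax": 0, "ay": 0, "az": 0, "dx": -5.5, "dy": 0, "dz": -0.4, "claw": 0}, {"ax": 0, "ay": 0, "az": 0, "dx": -5.5, "dy": 0, "dz": -0.4, "claw": 0}, {"ax": 0, "ay": 7.5, "az": 0, "dx": -3.5, "dy": 0, "dz": -1.4, "claw": 0}, {"ax": 0, "ay": 7.5, "az": 0, "dx": -3.3, "dy": 0, "dz": -1.8, "claw": 0}, {"ax": 0, "ay": 7.5, "az": 0, "dx": -4.1, "dy": 0, "dz": -0.5, "claw": 0}, {"ax": 0, "ay": 7.5, "az": 0, "dx": -4, "dy": 0, "dz": -1, "claw": 0}, {"ax": 0, "ay": 0, "az": 0, "dx": 0, "dy": 0, "dz": 0, "claw": 0}]}}

```text
time_s: 15.35
tcp_pos: [0.5313, -0.0173, 0.1341]
ee_rot: [[0.072, -0.997, -0.035], [-0.864, -0.08, 0.497], [-0.498, -0.006, -0.867]]
wrist_force: [0.3, 0.8, -0.2]
gripper_width: 0.007
gripper_force: 0.0
```

```bash
python3 -c "
from h import *
st();flaps()"
```

```text
t 15.35 carton-frame tcp mm [  9.6 -86.3 134.1] tip [  9.6 -79.3 121.9] 
R in carton [[0.004, -1.0, 0.004], [-0.867, -0.002, 0.498], [-0.498, -0.006, -0.867]] F [ 0.3  0.8 -0.2] grip 0.6 0.0 q [ -4.  23.  -5. -32. -70.  22.]
top near [(21, 575), (27, 242), (15, 48)]
top far [(21, 504), (27, 248), (15, 26)]
top right [(117, 389), (111, 291), (21, 102)]
top left [(207, 466), (213, 227), (21, 107)]
side near [(27, 411), (21, 57), (33, 36)]
side far [(27, 876), (267, 591), (21, 281)]
side right [(117, 319), (111, 211), (21, 123)]
side left [(207, 502), (21, 111), (27, 88)]
```

>>> {"api": "play_rows", "payload": {"steps": [{"ax": 0, "ay": 7.5, "az": 0, "dx": -3.6, "dy": 0, "dz": 0, "claw": 0}, {"ax": 0, "ay": 7.5, "az": 0, "dx": -3.6, "dy": 0, "dz": -0.5, "claw": 0}, {"ax": 0, "ay": 7.5, "az": 0, "dx": -3.5, "dy": 0, "dz": -1, "claw": 0}, {"ax": 0, "ay": 7.5, "az": 0, "dx": -3.3, "dy": 0, "dz": -1.4, "claw": 0}, {"ax": 0, "ay": 0, "az": 0, "dx": -9.5, "dy": 0, "dz": 4, "claw": 0}, {"ax": 0, "ay": 0, "az": 0, "dx": -9.5, "dy": 0, "dz": 4, "claw": 0}, {"ax": 0, "ay": 0, "az": 0, "dx": -10, "dy": 0, "dz": 5.5, "claw": 0}, {"ax": 0, "ay": 0, "az": 0, "dx": -10, "dy": 0, "dz": 5.5, "claw": 0}, {"ax": 0, "ay": 0, "az": 0, "dx": -4.5, "dy": 0, "dz": 7, "claw": 0}, {"ax": 0, "ay": 0, "az": 0, "dx": -4.5, "dy": 0, "dz": 7, "claw": 0}, {"ax": 0, "ay": 0, "az": 0, "dx": -2, "dy": 0, "dz": 7, "claw": 0}, {"ax": 0, "ay": 0, "az": 0, "dx": 0, "dy": 0, "dz": 0, "claw": 0}]}}

```text
time_s: 16.65
tcp_pos: [0.5265, 0.0388, 0.1047]
ee_rot: [[0.078, -0.997, -0.001], [-0.997, -0.078, -0.007], [0.007, 0.002, -1.0]]
wrist_force: [-12.5, -11.4, 41.7]
gripper_width: 0.005
gripper_force: 20.5
```

```bash
python3 -c "
from h import *
st();flaps()"
```

```text
t 16.65 carton-frame tcp mm [  9.2 -30.  104.7] tip [  9.2 -30.1  90.7] 
R in carton [[-0.001, -1.0, -0.002], [-1.0, 0.001, -0.007], [0.007, 0.002, -1.0]] F [-12.5 -11.4  41.7] grip 0.4 20.5 q [ 22.  19. -22.   0. -50. -18.]
top near [(9, 81), (3, 74), (15, 22)]
top far [(291, 0), (285, 0), (279, 0)]
top right [(3, 33), (-3, 24), (-9, 7)]
top left [(-3, 1), (291, 0), (279, 0)]
side near [(3, 153), (9, 38), (15, 2)]
side far [(267, 594), (3, 327), (9, 223)]
side right [(3, 11), (-3, 1), (279, 0)]
side left [(207, 496), (-3, 235), (201, 84)]
```

>>> {"api": "play_rows", "payload": {"steps": [{"ax": 0, "ay": 0, "az": 0, "dx": 0, "dy": 5, "dz": -25, "claw": 0}, {"ax": 0, "ay": 0, "az": 0, "dx": 0, "dy": 12, "dz": -25, "claw": 0}, {"ax": 0, "ay": 0, "az": 0, "dx": 0, "dy": 12, "dz": -25, "claw": 0}, {"ax": 0, "ay": 0, "az": 0, "dx": -37, "dy": 0, "dz": 0, "claw": 0}, {"ax": 0, "ay": 0, "az": 0, "dx": -37, "dy": 0, "dz": 0, "claw": 0}, {"ax": 0, "ay": 0, "az": 0, "dx": -37, "dy": 0, "dz": 0, "claw": 0}, {"ax": 0, "ay": 0, "az": 0, "dx": -37, "dy": 0, "dz": 0, "claw": 0}, {"ax": 0, "ay": 6, "az": 0, "dx": 0, "dy": 0, "dz": 0, "claw": 0}, {"ax": 0, "ay": 6, "az": 0, "dx": 0, "dy": 0, "dz": 0, "claw": 0}, {"ax": 0, "ay": 6, "az": 0, "dx": 0, "dy": 0, "dz": 0, "claw": 0}, {"ax": 0, "ay": 6, "az": 0, "dx": 0, "dy": 0, "dz": 0, "claw": 0}, {"ax": 0, "ay": 6, "az": 0, "dx": 0, "dy": 0, "dz": 0, "claw": 0}, {"ax": 0, "ay": 6, "az": 0, "dx": 0, "dy": 0, "dz": 0, "claw": 0}, {"ax": 0, "ay": 6, "az": 0, "dx": 0, "dy": 0, "dz": 0, "claw": 0}, {"ax": 0, "ay": 6, "az": 0, "dx": 0, "dy": 0, "dz": 0, "claw": 0}, {"ax": 0, "ay": 6, "az": 0, "dx": 0, "dy": 0, "dz": 0, "claw": 0}, {"ax": 0, "ay": 6, "az": 0, "dx": 0, "dy": 0, "dz": 0, "claw": 0}, {"ax": 0, "ay": 0, "az": 0, "dx": 0, "dy": 0, "dz": 0, "claw": 0}]}}

```text
time_s: 18.55
tcp_pos: [0.4855, 0.1876, 0.1692]
ee_rot: [[0.043, -0.997, 0.062], [-0.493, -0.075, -0.867], [0.869, 0.007, -0.495]]
wrist_force: [-0.3, -0.1, 0.1]
gripper_width: 0.005
gripper_force: 0.0
```

```bash
python3 -c "
from h import *
st();flaps()"
```

```text
t 18.55 carton-frame tcp mm [-20.  121.6 169.2] tip [-20.1 109.4 162.3] 
R in carton [[0.004, -1.0, -0.006], [-0.495, 0.003, -0.869], [0.869, 0.007, -0.495]] F [-0.3 -0.1  0.1] grip 0.5 0.0 q [ 57.  36. -19.  32. -90. -69.]
top near [(3, 402), (-3, 111), (9, 88)]
top far [(3, 413), (-3, 96), (9, 72)]
top right [(33, 576), (-3, 113), (27, 77)]
top left [(207, 506), (-3, 318), (213, 193)]
side near [(3, 267), (9, 156), (39, 54)]
side far [(267, 619), (3, 321), (9, 253)]
side right [(39, 456), (33, 371), (45, 40)]
side left [(207, 491), (-3, 298), (3, 201)]
```

>>> {"api": "play_rows", "payload": {"steps": [{"ax": 0, "ay": 0, "az": 0, "dx": -20.9, "dy": 0, "dz": 11.9, "claw": 0}, {"ax": 0, "ay": 0, "az": 0, "dx": -20.9, "dy": 0, "dz": 11.9, "claw": 0}, {"ax": 0, "ay": 0, "az": 0, "dx": -20.9, "dy": 0, "dz": 11.9, "claw": 0}, {"ax": 0, "ay": 0, "az": 0, "dx": -20.9, "dy": 0, "dz": 11.9, "claw": 0}, {"ax": 0, "ay": 0, "az": 0, "dx": -20.9, "dy": 0, "dz": 11.9, "claw": 0}, {"ax": 0, "ay": 0, "az": 0, "dx": 6.4, "dy": 0, "dz": 11.3, "claw": 0}, {"ax": 0, "ay": 0, "az": 0, "dx": 6.4, "dy": 0, "dz": 11.3, "claw": 0}, {"ax": 0, "ay": 0, "az": 0, "dx": 0, "dy": 0, "dz": 0, "claw": 0}]}}

```text
time_s: 19.45
tcp_pos: [0.4882, 0.1597, 0.0543]
ee_rot: [[0.035, -0.997, 0.062], [-0.499, -0.071, -0.863], [0.866, -0.0, -0.501]]
wrist_force: [0.2, 0.4, 0.5]
gripper_width: 0.003
gripper_force: 0.0
```

```bash
python3 -c "
from h import *
st();flaps()"
```

```text
t 19.45 carton-frame tcp mm [-19.5  93.5  54.3] tip [-19.6  81.4  47.3] 
R in carton [[-0.004, -1.0, -0.006], [-0.501, 0.008, -0.866], [0.866, -0.0, -0.501]] F [0.2 0.4 0.5] grip 0.3 0.0 q [ 55.  43. -25.  34. -78. -76.]
top near [(3, 427), (-3, 86), (9, 81)]
top far [(3, 401), (9, 94), (-3, 92)]
top right [(33, 570), (-3, 126), (27, 65)]
top left [(207, 482), (-3, 319), (213, 209)]
side near [(3, 251), (9, 185), (45, 53)]
side far [(267, 608), (3, 302), (9, 281)]
side right [(39, 496), (33, 329), (45, 35)]
side left [(207, 498), (-3, 266), (3, 220)]
```

>>> {"api": "play_rows", "payload": {"steps": [{"ax": 0, "ay": 0, "az": 0, "dx": 7.6, "dy": 0, "dz": -8.2, "claw": 0}, {"ax": 0, "ay": 0, "az": 0, "dx": 7.6, "dy": 0, "dz": -8.2, "claw": 0}, {"ax": 0, "ay": 0, "az": 0, "dx": 6.9, "dy": 0, "dz": -4.5, "claw": 0}, {"ax": 0, "ay": 0, "az": 0, "dx": 6.9, "dy": 0, "dz": -4.5, "claw": 0}, {"ax": 0, "ay": 0, "az": 0, "dx": 8, "dy": 0, "dz": -2.5, "claw": 0}, {"ax": 0, "ay": 0, "az": 0, "dx": 8, "dy": 0, "dz": -2.5, "claw": 0}, {"ax": 0, "ay": 0, "az": 0, "dx": 5.5, "dy": 0, "dz": -0.4, "claw": 0}, {"ax": 0, "ay": 0, "az": 0, "dx": 5.5, "dy": 0, "dz": -0.4, "claw": 0}, {"ax": 0, "ay": -7.5, "az": 0, "dx": 3.5, "dy": 0, "dz": -1.4, "claw": 0}, {"ax": 0, "ay": -7.5, "az": 0, "dx": 3.3, "dy": 0, "dz": -1.8, "claw": 0}, {"ax": 0, "ay": -7.5, "az": 0, "dx": 4.1, "dy": 0, "dz": -0.5, "claw": 0}, {"ax": 0, "ay": -7.5, "az": 0, "dx": 4, "dy": 0, "dz": -1, "claw": 0}, {"ax": 0, "ay": 0, "az": 0, "dx": 0, "dy": 0, "dz": 0, "claw": 0}]}}

```text
time_s: 20.85
tcp_pos: [0.4892, 0.1532, 0.1336]
ee_rot: [[0.059, -0.998, 0.038], [-0.867, -0.07, -0.494], [0.495, -0.004, -0.869]]
wrist_force: [-0.1, 0.1, 1.4]
gripper_width: 0.004
gripper_force: 0.0
```

```bash
python3 -c "
from h import *
st();flaps()"
```

```text
t 20.85 carton-frame tcp mm [-19.   87.  133.6] tip [-19.   80.  121.4] 
R in carton [[-0.009, -1.0, -0.001], [-0.869, 0.008, -0.495], [0.495, -0.004, -0.869]] F [-0.1  0.1  1.4] grip 0.3 0.0 q [ 48.  23. -25.  23. -66. -58.]
top near [(3, 427), (-3, 93), (9, 82)]
top far [(3, 427), (-3, 85), (9, 73)]
top right [(33, 575), (-3, 119), (39, 55)]
top left [(117, 350), (-3, 313), (-9, 78)]
side near [(3, 263), (9, 177), (39, 55)]
side far [(267, 593), (3, 318), (9, 269)]
side right [(39, 474), (33, 356), (45, 40)]
side left [(117, 343), (-3, 311), (111, 254)]
```

Left flap is at 115°. Next I bring it over.

>>> {"api": "play_rows", "payload": {"steps": [{"ax": 0, "ay": -7.5, "az": 0, "dx": 3.6, "dy": 0, "dz": 0, "claw": 0}, {"ax": 0, "ay": -7.5, "az": 0, "dx": 3.6, "dy": 0, "dz": -0.5, "claw": 0}, {"ax": 0, "ay": -7.5, "az": 0, "dx": 3.5, "dy": 0, "dz": -1, "claw": 0}, {"ax": 0, "ay": -7.5, "az": 0, "dx": 3.3, "dy": 0, "dz": -1.4, "claw": 0}, {"ax": 0, "ay": 0, "az": 0, "dx": 9.5, "dy": 0, "dz": 4, "claw": 0}, {"ax": 0, "ay": 0, "az": 0, "dx": 9.5, "dy": 0, "dz": 4, "claw": 0}, {"ax": 0, "ay": 0, "az": 0, "dx": 10, "dy": 0, "dz": 5.5, "claw": 0}, {"ax": 0, "ay": 0, "az": 0, "dx": 10, "dy": 0, "dz": 5.5, "claw": 0}, {"ax": 0, "ay": 0, "az": 0, "dx": 4.5, "dy": 0, "dz": 7, "claw": 0}, {"ax": 0, "ay": 0, "az": 0, "dx": 4.5, "dy": 0, "dz": 7, "claw": 0}, {"ax": 0, "ay": 0, "az": 0, "dx": 0, "dy": 0, "dz": 0, "claw": 0}]}}

```text
time_s: 22.05
tcp_pos: [0.4937, 0.0947, 0.1053]
ee_rot: [[0.075, -0.997, 0.0], [-0.997, -0.075, -0.0], [0.0, -0.0, -1.0]]
wrist_force: [-2.3, 1.1, 5.4]
gripper_width: 0.005
gripper_force: 2.9
```

```bash
python3 -c "
from h import *
st()"
```

```text
t 22.05 carton-frame tcp mm [-19.2  28.3 105.3] tip [-19.2  28.3  91.3] 
R in carton [[-0.004, -1.0, 0.0], [-1.0, 0.004, -0.0], [0.0, -0.0, -1.0]] F [-2.3  1.1  5.4] grip 0.4 2.9 q [ 29.  16. -25.   0. -49. -25.]
```

>>> {"api": "play_rows", "payload": {"steps": [{"ax": 0, "ay": 0, "az": 0, "dx": 0, "dy": 0, "dz": -25, "claw": 0}, {"ax": 0, "ay": 0, "az": 0, "dx": 0, "dy": 0, "dz": -25, "claw": 0}, {"ax": 0, "ay": 0, "az": 0, "dx": 0, "dy": 0, "dz": -25, "claw": 0}, {"ax": 0, "ay": 0, "az": 0, "dx": -38, "dy": -8, "dz": 0, "claw": 32}, {"ax": 0, "ay": 0, "az": 0, "dx": -38, "dy": -8, "dz": 0, "claw": 32}, {"ax": 0, "ay": 0, "az": 0, "dx": -38, "dy": -8, "dz": 0, "claw": 32}, {"ax": 0, "ay": 0, "az": 0, "dx": -38, "dy": -8, "dz": 0, "claw": 32}, {"ax": 0, "ay": 0, "az": 0, "dx": -38, "dy": -7, "dz": 0, "claw": 32}, {"ax": 0, "ay": 0, "az": 0, "dx": -38, "dy": -7, "dz": 0, "claw": 32}, {"ax": 0, "ay": 0, "az": 0, "dx": -38, "dy": -6, "dz": 0, "claw": 32}, {"ax": 0, "ay": 0, "az": 0, "dx": 0, "dy": 0, "dz": 0, "claw": 32}]}}

```text
time_s: 23.15
tcp_pos: [0.5254, 0.3674, 0.1778]
ee_rot: [[0.078, -0.997, -0.001], [-0.997, -0.078, -0.001], [0.001, 0.001, -1.0]]
wrist_force: [-0.3, -0.7, -0.4]
gripper_width: 0.364
gripper_force: 0.0
```

```bash
python3 -c "
from h import *
st();flaps()
c=capture('wrist');P=((cloud(c)-C)@B*1000);cv2.imwrite('pics/w2.png',c['frame'])
m=(np.hypot(P[...,0]-78,P[...,1]-294)<62)&(abs(P[...,2]-62)<4); q=P[m]; print(len(q),cv2.minEnclosingCircle(q[:,:2].astype(np.float32)),cv2.fitEllipse(q[:,:2].astype(np.float32)),np.median(q[:,2]))
m=(np.hypot(P[...,0]-78,P[...,1]-294)<20)&(abs(P[...,2]-85)<4); print(P[m].mean(0),m.sum())
t=(np.array(sense()['tcp_pos'])-C)@B*1000; f=P[(abs(P[...,0]-t[0])<45)&(abs(P[...,1]-t[1])<18)&(P[...,2]>t[2]-40)&(P[...,2]<t[2]+45)]; print('finger low z',np.percentile(f[:,2],[0,3]).round(1), 'TCP z',t[2].round(1)); f=f[f[:,2]<np.percentile(f[:,2],20)]; print(np.unique((f[:,0]//4*4).round()), f[:,1].min(),f[:,1].max())
"
```

```text
t 23.15 carton-frame tcp mm [ 33.8 297.6 177.8] tip [ 33.8 297.6 163.8] 
R in carton [[-0.001, -1.0, -0.001], [-1.0, 0.001, -0.001], [0.001, 0.001, -1.0]] F [-0.3 -0.7 -0.4] grip 31.6 0.0 q [ 49.  25.   0.   0. -66. -45.]
top near [(3, 136), (39, 110), (45, 107)]
top far [(3, 143), (39, 121), (33, 98)]
top right [(33, 571), (-3, 119), (27, 66)]
top left [(33, 602), (39, 192), (27, 59)]
side near [(3, 109), (39, 102), (45, 96)]
side far [(267, 609), (3, 136), (39, 124)]
side right [(39, 499), (33, 326), (-3, 40)]
side left [(33, 423), (39, 268), (-3, 79)]
4960 ((79.22955322265625, 294.56292724609375), 52.270538330078125) ((78.97090911865234, 293.3787841796875), (90.7125015258789, 91.32247161865234), 104.2284164428711) 61.18821432490934
[ 79.09846493 294.26371354  83.24946287] 229
finger low z [189.9 192.1] TCP z 178.8
[ 8. 12. 16. 48. 52. 56.] 282.5219588395047 304.45425785316263
```

View pics/w2.png

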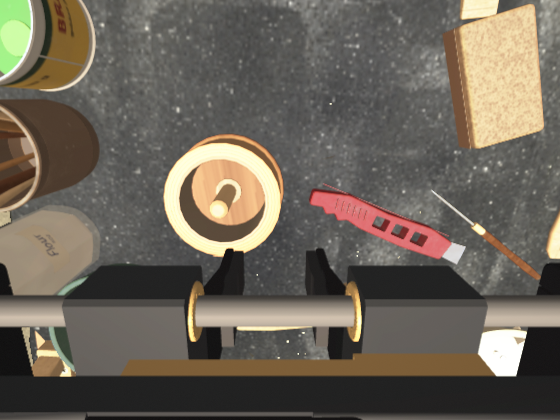

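The wrist view shows the roll ring at (222,200) with the dowel in its middle, and the fingers open at (235,275) and (318,275). The roll centre is (79,294) in carton mm. I'll go down over the near wall and grip.

>>> {"api": "play_rows", "payload": {"steps": [{"ax": 0, "ay": 0, "az": 0, "dx": 3.5, "dy": 0, "dz": 30, "claw": 32}, {"ax": 0, "ay": 0, "az": 0, "dx": 0, "dy": 0, "dz": 30, "claw": 32}, {"ax": 0, "ay": 0, "az": 0, "dx": 0, "dy": 0, "dz": 30, "claw": 32}, {"ax": 0, "ay": 0, "az": 0, "dx": 0, "dy": 0, "dz": 25, "claw": 32}, {"ax": 0, "ay": 0, "az": 0, "dx": 0, "dy": 0, "dz": 20, "claw": 32}, {"ax": 0, "ay": 0, "az": 0, "dx": 0, "dy": 0, "dz": 20, "claw": 32}, {"ax": 0, "ay": 0, "az": 0, "dx": 0, "dy": 0, "dz": 10, "claw": 32}, {"ax": 0, "ay": 0, "az": 0, "dx": 0, "dy": 0, "dz": 0, "claw": 32}]}}

```text
time_s: 24.1
tcp_pos: [0.5252, 0.3583, 0.0137]
ee_rot: [[0.073, -0.997, -0.002], [-0.997, -0.073, -0.003], [0.003, 0.003, -1.0]]
wrist_force: [0.4, -0.5, -0.4]
gripper_width: 0.364
gripper_force: 0.0
```

>>> {"api": "play_rows", "payload": {"steps": [{"ax": 0, "ay": 0, "az": 0, "dx": 0, "dy": 0, "dz": 0, "claw": 0}, {"ax": 0, "ay": 0, "az": 0, "dx": 0, "dy": 0, "dz": 0, "claw": 0}, {"ax": 0, "ay": 0, "az": 0, "dx": 0, "dy": 0, "dz": 0, "claw": 0}, {"ax": 0, "ay": 0, "az": 0, "dx": 0, "dy": 0, "dz": 0, "claw": 0}, {"ax": 0, "ay": 0, "az": 0, "dx": 0, "dy": 0, "dz": 0, "claw": 0}]}}

```text
time_s: 24.6
tcp_pos: [0.5265, 0.3608, 0.0164]
ee_rot: [[0.075, -0.997, 0.002], [-0.997, -0.075, 0.001], [-0.001, -0.002, -1.0]]
wrist_force: [-0.3, 0.5, 4.9]
gripper_width: 0.171
gripper_force: 27.8
```

```bash
python3 -c "
from h import *
st()"
```

```text
t 24.6 carton-frame tcp mm [ 34.4 291.   16.4] tip [ 34.4 291.    2.4] 
R in carton [[-0.004, -1.0, 0.002], [-1.0, 0.004, 0.001], [-0.001, -0.002, -1.0]] F [-0.3  0.5  4.9] grip 14.9 27.8 q [ 49.  34. -10.   0. -46. -45.]
```

>>> {"api": "play_rows", "payload": {"steps": [{"ax": 0, "ay": 0, "az": 0, "dx": 0, "dy": 0, "dz": -15, "claw": 0}, {"ax": 0, "ay": 0, "az": 0, "dx": 0, "dy": 0, "dz": -25, "claw": 0}, {"ax": 0, "ay": 0, "az": 0, "dx": 0, "dy": 0, "dz": -25, "claw": 0}, {"ax": 0, "ay": 0, "az": 0, "dx": 0, "dy": 0, "dz": -25, "claw": 0}, {"ax": 0, "ay": 0, "az": 0, "dx": 0, "dy": 0, "dz": -25, "claw": 0}, {"ax": 0, "ay": 0, "az": 0, "dx": 0, "dy": 0, "dz": -25, "claw": 0}, {"ax": 0, "ay": 0, "az": 0, "dx": 0, "dy": 0, "dz": -25, "claw": 0}, {"ax": 0, "ay": 0, "az": 0, "dx": 15, "dy": 4, "dz": 0, "claw": 0}, {"ax": 0, "ay": 0, "az": 0, "dx": 31, "dy": 9, "dz": 0, "claw": 0}, {"ax": 0, "ay": 0, "az": 0, "dx": 31, "dy": 9, "dz": 0, "claw": 0}, {"ax": 0, "ay": 0, "az": 0, "dx": 31, "dy": 9, "dz": 0, "claw": 0}, {"ax": 0, "ay": 0, "az": 0, "dx": 31, "dy": 9, "dz": 0, "claw": 0}, {"ax": 0, "ay": 0, "az": 0, "dx": 31, "dy": 9, "dz": 0, "claw": 0}, {"ax": 0, "ay": 0, "az": 0, "dx": 31, "dy": 9, "dz": 0, "claw": 0}, {"ax": 0, "ay": 0, "az": 0, "dx": 31, "dy": 9, "dz": 0, "claw": 0}, {"ax": 0, "ay": 0, "az": 0, "dx": 31, "dy": 9, "dz": 0, "claw": 0}, {"ax": 0, "ay": 0, "az": 0, "dx": 21, "dy": 3, "dz": 0, "claw": 0}, {"ax": 0, "ay": 0, "az": 0, "dx": 10, "dy": 0, "dz": 0, "claw": 0}, {"ax": 0, "ay": 0, "az": 0, "dx": 0, "dy": 0, "dz": 0, "claw": 0}]}}

```text
time_s: 26.5
tcp_pos: [0.4677, 0.0597, 0.1789]
ee_rot: [[0.072, -0.997, -0.002], [-0.997, -0.072, -0.001], [0.0, 0.002, -1.0]]
wrist_force: [0.3, 0.3, -2.8]
gripper_width: 0.169
gripper_force: 28.4
```

```bash
python3 -c "
from h import *
st();flaps()
t=(np.array(sense()['tcp_pos'])-C)@B*1000
for n in('wrist','side'):
    c=capture(n);P=((cloud(c)-C)@B*1000); cv2.imwrite('pics/%s3.png'%n,c['frame'])
    zt=t[2]+46
    m=(np.hypot(P[...,0]-t[0]-45,P[...,1]-t[1])<60)&(abs(P[...,2]-zt)<7)
    q=P[m]; print(n,len(q))
    if len(q)>50:
        print(cv2.minEnclosingCircle(q[:,:2].astype(np.float32)),np.median(q[:,2])); A=np.c_[q[:,:2],np.ones(len(q))]; print('slopes',np.linalg.lstsq(A,q[:,2],rcond=None)[0])
"
```

```text
t 26.5 carton-frame tcp mm [-47.8  -4.5 178.9] tip [-47.8  -4.5 164.9] 
R in carton [[-0.007, -1.0, -0.002], [-1.0, 0.007, -0.0], [0.0, 0.002, -1.0]] F [ 0.3  0.3 -2.8] grip 14.7 28.4 q [ 27.   9. -23.  -0. -59. -23.]
top near [(291, 0), (285, 0), (279, 0)]
top far [(81, 50), (87, 45), (51, 40)]
top right [(-3, 16), (3, 3), (279, 0)]
top left [(33, 134), (39, 73), (267, 31)]
side near [(51, 55), (45, 48), (57, 45)]
side far [(267, 597), (3, 146), (39, 128)]
side right [(39, 297), (33, 100), (45, 40)]
side left [(39, 202), (33, 105), (-3, 45)]
wrist 13822
((-5.939084053039551, -1.596636176109314), 56.12117004394531) 224.00711586724486
slopes [-9.93734393e-03 -1.18523092e-03  2.23864539e+02]
side 900
((-1.1692790985107422, -2.19248628616333), 52.48206329345703) 224.85638491391268
slopes [-2.99930482e-02 -5.28057657e-03  2.25085992e+02]
```

View pics/side3.png

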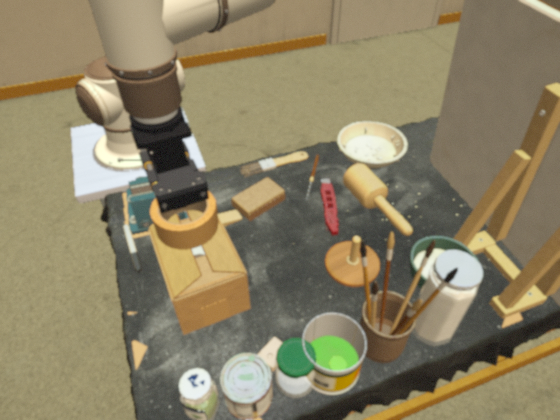

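The roll is held level over the carton at (185,215), both long flaps form a low ridge, and the stand is empty at (352,262). Lowering gently now.

>>> {"api": "play_rows", "payload": {"steps": [{"ax": 0, "ay": 0, "az": 0, "dx": -2, "dy": -2, "dz": 8, "claw": 0}, {"ax": 0, "ay": 0, "az": 0, "dx": 0, "dy": 0, "dz": 8, "claw": 0}, {"ax": 0, "ay": 0, "az": 0, "dx": 0, "dy": 0, "dz": 8, "claw": 0}, {"ax": 0, "ay": 0, "az": 0, "dx": 0, "dy": 0, "dz": 8, "claw": 0}, {"ax": 0, "ay": 0, "az": 0, "dx": 0, "dy": 0, "dz": 8, "claw": 0}, {"ax": 0, "ay": 0, "az": 0, "dx": 0, "dy": 0, "dz": 6, "claw": 0}, {"ax": 0, "ay": 0, "az": 0, "dx": 0, "dy": 0, "dz": 5, "claw": 0}, {"ax": 0, "ay": 0, "az": 0, "dx": 0, "dy": 0, "dz": 4, "claw": 0}, {"ax": 0, "ay": 0, "az": 0, "dx": 0, "dy": 0, "dz": 2, "claw": 0}, {"ax": 0, "ay": 0, "az": 0, "dx": 0, "dy": 0, "dz": 0, "claw": 0}]}}

```text
time_s: 27.7
tcp_pos: [0.4707, 0.0633, 0.1228]
ee_rot: [[0.074, -0.997, -0.0], [-0.997, -0.074, -0.0], [0.0, 0.0, -1.0]]
wrist_force: [0.7, -1.1, -1.8]
gripper_width: 0.168
gripper_force: 28.3
```

```bash
cat >> h.py <<'E'
def roll():
    for n in('wrist','side','top'):
        P=((cloud(capture(n))-C)@B*1000)
        m=(np.hypot(P[...,0],P[...,1])<75)&(P[...,2]>155)&(P[...,2]<178)
        q=P[m]
        if len(q)>50:
            A=np.c_[q[:,:2],np.ones(len(q))]; print(n,len(q),cv2.minEnclosingCircle(q[:,:2].astype(np.float32)),np.median(q[:,2]).round(1),'slopes',np.linalg.lstsq(A,q[:,2],rcond=None)[0][:2].round(3))
E
python3 -c "
from h import *
st();roll();flaps()"
```

```text
t 27.7 carton-frame tcp mm [-44.6  -1.2 122.8] tip [-44.6  -1.2 108.8] 
R in carton [[-0.005, -1.0, -0.0], [-1.0, 0.005, -0.0], [0.0, 0.0, -1.0]] F [ 0.7 -1.1 -1.8] grip 14.6 28.3 q [ 27.  13. -27.  -0. -50. -23.]
wrist 15527 ((-5.3606414794921875, 0.7249165177345276), 58.0167350769043) 167.5 slopes [-0.003  0.009]
side 973 ((0.2056635171175003, -0.7438866496086121), 52.74372482299805) 168.2 slopes [-0.076  0.   ]
top 208 ((14.924301147460938, 40.34063720703125), 28.4706974029541) 166.5 slopes [-0.02 -0.08]
top near [(291, 0), (285, 0), (279, 0)]
top far [(9, 72), (15, 34), (3, 28)]
top right [(291, 0), (285, 0), (279, 0)]
top left [(3, 84), (69, 68), (63, 59)]
side near [(9, 215), (15, 36), (21, 13)]
side far [(267, 596), (15, 287), (21, 214)]
side right [(3, 164), (69, 132), (63, 121)]
side left [(3, 190), (63, 68), (9, 62)]
```

>>> {"api": "play_rows", "payload": {"steps": [{"ax": 0, "ay": 0, "az": 0, "dx": 0, "dy": 0, "dz": 1.5, "claw": 0}, {"ax": 0, "ay": 0, "az": 0, "dx": 0, "dy": 0, "dz": 1, "claw": 0}, {"ax": 0, "ay": 0, "az": 0, "dx": 0, "dy": 0, "dz": 1, "claw": 0}, {"ax": 0, "ay": 0, "az": 0, "dx": 0, "dy": 0, "dz": 0, "claw": 0}]}}

```text
time_s: 28.35
tcp_pos: [0.4708, 0.0632, 0.1207]
ee_rot: [[0.074, -0.997, 0.0], [-0.997, -0.074, -0.0], [0.0, -0.0, -1.0]]
wrist_force: [-2.8, -0.5, 6.1]
gripper_width: 0.166
gripper_force: 28.3
```

Contact is firm at about 8 N net, with the grip still held. Release and back off.

>>> {"api": "play_rows", "payload": {"steps": [{"ax": 0, "ay": 0, "az": 0, "dx": 0, "dy": 0, "dz": 0, "claw": 0}, {"ax": 0, "ay": 0, "az": 0, "dx": 0, "dy": 0, "dz": 0, "claw": 36}, {"ax": 0, "ay": 0, "az": 0, "dx": 0, "dy": 0, "dz": 0, "claw": 36}, {"ax": 0, "ay": 0, "az": 0, "dx": 0, "dy": 0, "dz": 0, "claw": 36}, {"ax": 0, "ay": 0, "az": 0, "dx": 0, "dy": 0, "dz": 0, "claw": 36}, {"ax": 0, "ay": 0, "az": 0, "dx": 0, "dy": 0, "dz": -8, "claw": 36}, {"ax": 0, "ay": 0, "az": 0, "dx": 0, "dy": 0, "dz": -20, "claw": 36}, {"ax": 0, "ay": 0, "az": 0, "dx": 0, "dy": 0, "dz": -30, "claw": 36}, {"ax": 0, "ay": 0, "az": 0, "dx": 0, "dy": 0, "dz": -30, "claw": 36}, {"ax": 0, "ay": 0, "az": 0, "dx": -30, "dy": 0, "dz": -20, "claw": 36}, {"ax": 0, "ay": 0, "az": 0, "dx": -40, "dy": 0, "dz": 0, "claw": 36}, {"ax": 0, "ay": 0, "az": 0, "dx": -40, "dy": 0, "dz": 0, "claw": 36}, {"ax": 0, "ay": 0, "az": 0, "dx": -40, "dy": 0, "dz": 0, "claw": 36}, {"ax": 0, "ay": 0, "az": 0, "dx": -40, "dy": 0, "dz": 0, "claw": 36}, {"ax": 0, "ay": 0, "az": 0, "dx": 0, "dy": 0, "dz": 0, "claw": 36}, {"ax": 0, "ay": 0, "az": 0, "dx": 0, "dy": 0, "dz": 0, "claw": 36}]}}

```text
time_s: 29.95
tcp_pos: [0.4564, 0.2535, 0.2276]
ee_rot: [[0.076, -0.997, -0.0], [-0.997, -0.076, -0.0], [0.0, 0.0, -1.0]]
wrist_force: [0.3, -0.6, 0.6]
gripper_width: 0.415
gripper_force: 0.0
```

```bash
python3 -c "
from h import *
st();roll();flaps()
c=capture('side');cv2.imwrite('pics/s4.png',c['frame'])
P=(cloud(c)-C)@B*1000; m=(abs(P[...,0])<83)&(abs(P[...,1])<63)&(np.hypot(P[...,0],P[...,1])>60)&(P[...,2]>100); print(np.percentile(P[m][:,2],[2,50,98]))"
```

```text
t 29.95 carton-frame tcp mm [-43.9 189.6 227.6] tip [-43.9 189.5 213.6] 
R in carton [[-0.003, -1.0, -0.0], [-1.0, 0.003, -0.0], [0.0, 0.0, -1.0]] F [ 0.3 -0.6  0.6] grip 36.1 0.0 q [ 47.  11. -12.   0. -67. -43.]
wrist 719 ((0.33823585510253906, 44.807830810546875), 25.68164825439453) 164.4 slopes [ 0.046 -0.319]
side 1489 ((0.1475669890642166, -0.8966121673583984), 52.54609298706055) 166.4 slopes [-0.009  0.001]
top 1124 ((-0.3556244671344757, 0.4309636056423187), 52.770511627197266) 164.7 slopes [-0. -0.]
top near [(9, 226), (3, 135), (15, 129)]
top far [(9, 157), (3, 150), (15, 120)]
top right [(3, 317), (-3, 195), (63, 109)]
top left [(3, 262), (-3, 168), (63, 118)]
side near [(9, 201), (21, 76), (15, 75)]
side far [(267, 596), (15, 282), (21, 206)]
side right [(3, 202), (63, 138), (69, 128)]
side left [(3, 211), (63, 121), (57, 116)]
[111.46596966 118.94720082 121.09521896]
```

View pics/s4.png

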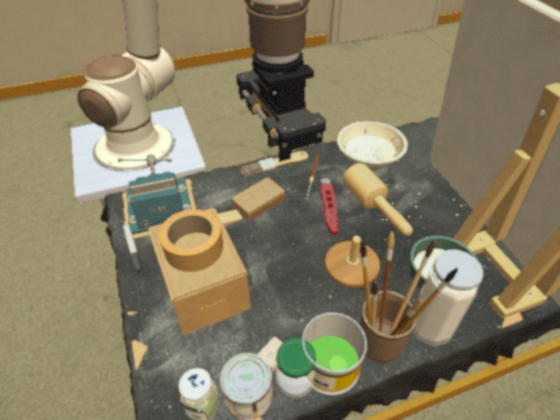

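The carton is closed flat, with the surface at about 119 mm. The roll lies flat and centred at (192,240), within about 1 mm of the middle, and the arm is clear.

```bash
python3 -c "
from h import *
print(finish_job())"
```

```text
the job is handed in; nothing more can be done
None
```

The carton is closed with all four flaps flat, and the tape roll is released and lying centred on top. I handed the job in at about 30 s of the 69 s but got no verdict back; the reported TCP sat roughly 30 mm beyond the real fingertips along the tool axis, so the first two end-flap pushes missed until I corrected for it from the cameras.

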